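Move the snap-in crown gauge cartridge to the checking stand

ROBOT

A 6-joint arm with a two-finger parallel gripper is mounted at the origin on the work surface. World frame = base frame: x ahead of the robot, y to its left, z up, the work surface at z = 0. Lengths are in m, angles in rad, forces in N, time in s.
With the tool pointing down it reaches from about 0.3 to 0.775 m from the base axis. Payload 14.6 kg.
Tool frame: the origin (TCP) lies at the very end of the fingers, on their centre line; the grasp point (between the pads) lies 19 mm behind it; z points along the fingers, y is the line along which they close (so a half turn about z gives the same grasp; the last joint's range is limited). The gripper opens to 94 mm and grips with 3 to 60 N. Pads are 16 mm wide; open, the fingers measure 119 mm over their backs; the gripper's body (75 mm by 177 mm) begins 78 mm behind the grasp point.
Start: joints at [-1.294, 0.3, 1.521, -0, 1.321, -0.067], TCP at [0.185, -0.518, 0.205] pointing down, gripper open.
Joint ranges: [-3.03, 3.03], [-0.79, 2.21], [0.23, 2.52], [-1.04, 4.18], [0, 3.07], [-2.55, 2.55]. Speed limits (rad/s): [2.22, 2.22, 2.57, 3.14, 3.14, 3.14].

INTERFACE

Orientations are given as [roll, pitch, yaw] about the fixed x, y, z axes, in that order (R = Rz(yaw) Ry(pitch) Rx(roll)).
In Python, from station import ctrl gives the robot as it stands.
- The arm moves only by the shell command python3 -m pendant 'ROWS' [OPENING] [FORCE]. ROWS is JSON, a list of rows, each a list of 2 entries, a list of its own where there are three numbers: the shift along the world's x, y, z in cm, then the turn about the world's z in rad. A call has 1 to 20 rows; each row shifts and turns the commanded pose from where the row before left it; what a row does not reach is not made up. A row lasts 1/12 s, in which the tool goes at most 41.7 mm and 7.16 degrees, less where a joint would pass 70% of its speed; a pose out of reach is approached as far as the arm can. A call is refused whole if a number of a shift passes 4.17 or a number of a turn 0.125, either way. A call with a gripper value outside its range is refused whole. OPENING is the opening, from 0 (shut) to 1 (fully open), set as the call begins (- or left out, the last holds). The fingers move at their own pace and stop on an object; FORCE is the grip in N (left out, the last holds). Time passes only in rows, so rows that do not move let the fingers close. It gives the time, the measured TCP pose, the force, the opening and the grip force at its end, in the units of the state.
- ctrl.get_obs(): the state, without advancing time (a new reading comes with each control period).
- ctrl.camera(name): name is "scene" or "top" or "wrist"; returns a dict with "color" (384x512x3 uint8, red, green, blue), "intrinsics" (3x3 intrinsics, pixels), "camera_from_world" (4x4, takes a point from world to camera coordinates). Camera axes: x right, y down, z forward; pixel columns grow to the right and rows downward; lengths in m; the calibration is good to about 2 mm. A picture is of the moment at which its call begins. There is no depth.
- ctrl.hand_in(): hands the job in; it is judged then, once.
The state is a dict: "time_s": time; "qpos": joint angles; "joint_vel": joint speeds; "tau": joint torques, N m; "ee_pos": TCP position; "eef_rot": TCP orientation; "force": force on the tool from outside, world axes, zero at the start; "moment": the same for the moment, N m; "grip_width": finger opening in m; "grip_force": force on a finger pad.
Only numpy, scipy, OpenCV 4.12 (cv2) and the standard library are available. Lean on these libraries where they do the work, as an engineer would, in place of code of your own. Each camera call takes 0.05 s, during which the arm holds its last target. There are 200 camera calls.

TASK

The crown gauge cartridge is snapped into its storage dock, held by two sprung tabs. Pinch both tabs gently together to free it, lift it straight out without tugging, and lower it into the empty socket of the round checking stand until you feel it fully home, without forcing it, so that both tabs spring out and lock it there; let go. Leave the other things where they are.

Things in the scene. Friction and masses are not known exactly. Their poses are not given: they have to be found in the camera images.
- cartridge_pads (a point): Pinch point of the crown gauge cartridge, on its centre line half-way between the ribbed pads of its two tabs, 62 mm above its underside, 22 mm below its top. z up; the tabs are on its +y and -y sides: pinch here with fingers closing along y. Over both tabs 44 mm at rest, 33 mm fully pinched; pads 24 mm wide (x). The socket's rim stands 27 mm below this point.
- cartridge_foot (a point): Underside centre of the cartridge: a grey upright block 34 (x) by 24 (y) by 74 mm, a steel disc 28 mm across and 10 mm high on top, 0.16 to 0.31 kg. Each tab is an upright plate 4 mm thick, 8 to 74 mm above this point, outer face 22 mm from the centre line; an outward hook at 8 to 16 mm above this point reaches 26 mm from the centre line.
- tab_left (a joint): How far the tab on the cartridge's +y side is pinched in, m: 0 = sprung out, 0.0055 = fully in; its hook clears the socket's ledge from about 0.004. If the fingers are off centre one tab goes in less than the other and its hook stays caught. Side force on the tool tells which way to shift.
- tab_right (a joint): The same for the tab on the -y side. Each tab takes 5 N to start and 14 N to hold fully in; a grip of about 20 N is right, more than 45 N on a tab cracks it.
- dock: The storage dock, fixed: a grey rectangular plate 100 (x) by 110 (y) by 12 mm with a snap socket on it, in which the cartridge stands at the start, axes alike. Origin at the centre of the plate's underside, on the socket's axis. More than 30 N between cartridge and dock (tugging while still caught, shoving) breaks the hooks.
- dock_floor (a point): Centre of the floor of the dock's socket, 16 mm above the dock's origin. Throat 36 (x) by 46 mm (y), from 18 to 28 mm above this floor, flared mouth up to 35 mm; below the throat the socket widens in y, and the ledges so formed catch the hooks.
- stand: The checking stand, fixed: a dark steel round foot 124 mm across, 12 mm thick, with a rectangular collar and within it an empty snap socket of the same shape as the dock's, 46 mm side of the throat along y. Origin at the centre of the foot's underside, on the socket's axis. The cartridge fits either way round, with 1 mm side clearance in x, and must be held pinched while it goes in.
- stand_low (a point): Point on the stand's axis 16 mm above its origin: the lowest height of the socket floor. A height screw has set the floor anywhere from 0 to 12 mm above this point, not measured, so home must be felt. When home and let go, the tabs spring out under the ledges; let go 3 mm or more too high, they jam in the throat. The socket is rigid: more than 22 N damages it.
- bottle: olive glass bottle, 62 mm across, 210 mm tall, origin at its underside; bystander
- height_gauge: steel height gauge, foot 90 by 70 mm, 295 mm tall, origin at its underside; bystander
- crown: gold crown cap, 32 mm across, 6.5 mm high, origin at its underside; bystander
- vacuum_cap: copper vacuum cap, 42 mm across, 32 mm high, origin at its underside; bystander
- ring_gauge: steel ring, 52 mm across, 14 mm high, origin at its underside; bystander
Mind the look-alikes: they are no part of the job. Leave any white look-alike of the stand alone. What is shaped like the dock but blue or pink is not meant.

How it is judged:
By the outcome, as a careful person would: the job done as asked, in the order asked, and still so for the second after the job is handed in, with the robot touching nothing.
It also fails if it takes over 43 s, if anything falls off the work surface, if the arm or the gripper's body presses on something with over 40 N, if the wrist force passes 120 N, or if a joint passes its speed limit or range.

## Working session

There is one attempt and no reset: what is moved stays moved. The work goes in short steps, Python scripts to look and compute and a shell command to move; the robot and the scene stay as the last step left them, time stands still between calls to the robot, and variables do not carry over. Pictures are saved under pics/ and viewed, at most 10 in all, crops included, and the job is handed in when it is done.

```bash
mkdir -p pics; ls
python3 - <<'E'
from station import ctrl
import cv2,pickle
for n in("scene","top"):
    c=ctrl.camera(n);pickle.dump(c,open(f'pics/{n}.pkl','wb'))
    cv2.imwrite(f'pics/{n}0.png',cv2.resize(c["color"][:,:,::-1],(800,600),interpolation=cv2.INTER_CUBIC))
print(ctrl.get_obs())
E
```

```text
pics
{'time_s': 0.1, 'qpos': array([-1.29360666e+00,  3.00424415e-01,  1.52152389e+00, -1.22310496e-05,
        1.32072267e+00, -6.65860416e-02]), 'joint_vel': array([ 0.00128265, -0.00259707, -0.00141367, -0.00016856, -0.00099295,
        0.00012301]), 'tau': array([ 1.56680089e-03, -5.32643831e+01, -3.53285658e+01,  7.09847454e-02,
        2.34783796e-02, -7.84910458e-05]), 'ee_pos': array([ 0.18530868, -0.51758244,  0.20493614]), 'eef_rot': array([-3.14051593e+00, -5.99275492e-05,  3.43778714e-01]), 'force': array([-0.23621906, -0.40923234,  0.02303729]), 'moment': array([-0.01635518,  0.00373189, -0.03154425]), 'grip_force': 0.0, 'grip_width': 0.09424834909786163}
```

View pics/scene0.png

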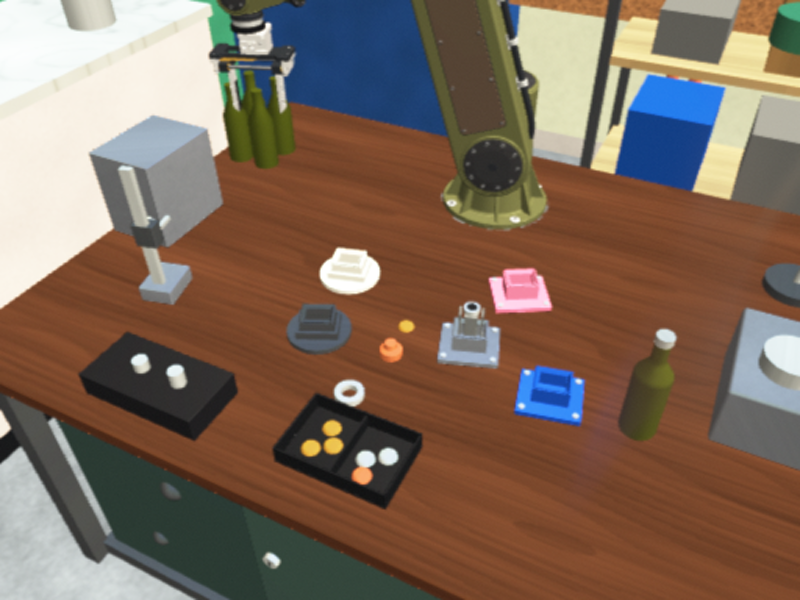

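View pics/top0.png

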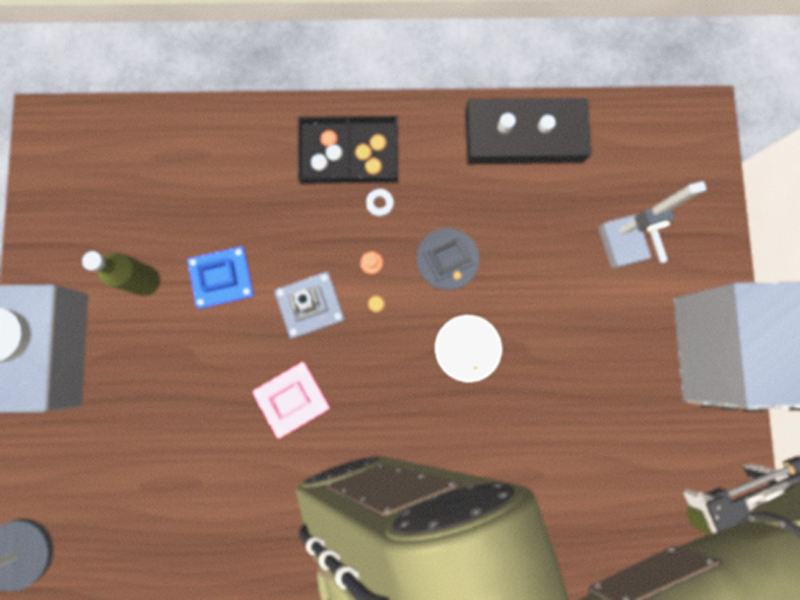

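The scene picture shows the grey dock with the cartridge at (470,335), the dark stand at (319,325), and the crown, vacuum cap and ring between and around them. In the top picture the dock is at (309,305) and the stand at (447,258). Next I rectify the top view to metric.

```bash
cat > h.py <<'E'
import numpy as np,cv2,pickle
def cast(c,uv,z):
    K=c["intrinsics"];T=np.array(c["camera_from_world"]);R,t=T[:3,:3],T[:3,3]
    uv=np.atleast_2d(uv).astype(float);d=np.c_[uv,np.ones(len(uv))]@np.linalg.inv(K).T@R;o=-R.T@t
    return o+d*((z-o[2])/d[:,2])[:,None]
def proj(c,P):
    T=np.array(c["camera_from_world"]);p=np.atleast_2d(P)@T[:3,:3].T+T[:3,3];p=p@np.array(c["intrinsics"]).T
    return p[:,:2]/p[:,2:]
def rect(c,ctr,z,half,n):  # metric crop: up=+x, left=+y
    x,y=ctr;w=np.array([[x+half,y+half,z],[x+half,y-half,z],[x-half,y-half,z],[x-half,y+half,z]])
    H=cv2.getPerspectiveTransform(proj(c,w).astype(np.float32),np.float32([[0,0],[n,0],[n,n],[0,n]]))
    return cv2.warpPerspective(c["color"],H,(n,n),flags=cv2.INTER_CUBIC)[:,:,::-1]
E
python3 - <<'E'
from h import *
c=pickle.load(open('pics/top.pkl','rb'))
d=cast(c,[309*.64,305*.64],.012)[0];s=cast(c,[447*.64,258*.64],.012)[0]
print(d,s, np.linalg.inv(c["camera_from_world"])[:3,3])
for nme,px in dict(crown=(376,303),cap=(372,262),ring=(379,202),pink=(290,400),white=(468,348)).items(): print(nme,cast(c,np.array(px)*.64,.0)[0])
cv2.imwrite('pics/rect.png',np.hstack([rect(c,d[:2],.012,.08,400),rect(c,s[:2],.012,.08,400)]))
E
```

```text
[0.49632133 0.13825465 0.012     ] [ 0.58437991 -0.13313615  0.012     ] [ 0.36527254 -0.00358466  1.11204063]
crown [0.49921463 0.00831182 0.        ]
cap [0.58135795 0.0148719  0.        ]
ring [ 0.70420768 -0.00119306  0.        ]
pink [0.31517726 0.17620441 0.        ]
white [ 0.40755377 -0.16936486  0.        ]
```

View pics/rect.png

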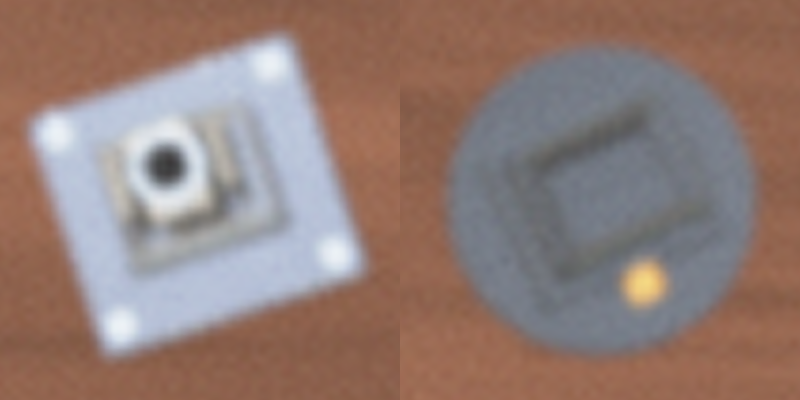

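The rectified crops agree with the given sizes: dock plate 109 x 100 mm, stand 126 mm across. From them I get:
- **Dock:** about (0.498, 0.139), yaw about 0.32.
- **Stand:** about (0.585, -0.133), yaw about 0.42.

I now go above the dock.

```bash
python3 -m pendant '[[[0.6,1.3,0],-0.022],[[1.2,2.6,0],0],[[1.6,3.4,0],0],[[1.6,3.4,0],0],[[1.6,3.4,0],0],[[1.6,3.4,0],0],[[1.6,3.4,0],0],[[1.6,3.4,0],0],[[1.6,3.4,0],0],[[1.6,3.4,0],0],[[1.6,3.4,0],0],[[1.6,3.4,0],0],[[1.6,3.4,0],0],[[1.6,3.4,0],0],[[1.6,3.4,0],0],[[1.6,3.4,0],0],[[1.6,3.4,0],0],[[1.6,3.4,0],0],[[1.6,3.4,0],0],[[1.6,3.3,0],0]]' 1 20 && python3 -m pendant '[[[1.4,2.5,0],0],[[0.8,1.5,0],0],[[0,0,0],0],[[0,0,0],0]]'
python3 - <<'E'
from station import ctrl
from h import *
c=ctrl.camera("wrist");pickle.dump(c,open('pics/w1.pkl','wb'));print(ctrl.get_obs())
print(np.linalg.inv(c["camera_from_world"])[:3,3])
cv2.imwrite('pics/w1.png',cv2.resize(c["color"][:,:,::-1],(800,600),interpolation=cv2.INTER_CUBIC))
E
```

```text
time_s: 1.77
ee_pos: [0.4916, 0.1343, 0.2052]
eef_rot: [-3.142, 0.0, 0.322]
force: [0.4, -0.7, 0.1]
grip_width: 0.0938
grip_force: 0.0
time_s: 2.1
ee_pos: [0.5131, 0.1725, 0.2047]
eef_rot: [-3.142, 0.001, 0.323]
force: [-0.5, -0.1, -0.1]
grip_width: 0.094
grip_force: 0.0
{'time_s': 2.15, 'qpos': array([ 2.55520030e-01,  2.80794267e-01,  1.54662463e+00, -1.25322520e-04,
        1.31514769e+00,  1.50432278e+00]), 'joint_vel': array([-1.75115145e-02, -1.54112166e-02,  1.05298726e-02, -9.97086768e-05,
       -6.72986540e-05,  6.44751657e-04]), 'tau': array([  1.20446987, -51.06017947, -35.89883566,   0.06337903,
        -0.08644253,   0.05911286]), 'ee_pos': array([0.51298775, 0.17180219, 0.20500868]), 'eef_rot': array([3.14153640e+00, 9.79837559e-04, 3.22025295e-01]), 'force': array([ 0.8375149 , -0.88047322,  1.09128691]), 'moment': array([-0.00637587,  0.0040028 ,  0.02238755]), 'grip_force': 0.0, 'grip_width': 0.09440167157103885}
[0.58858791 0.19751288 0.38397693]
```

View pics/w1.png

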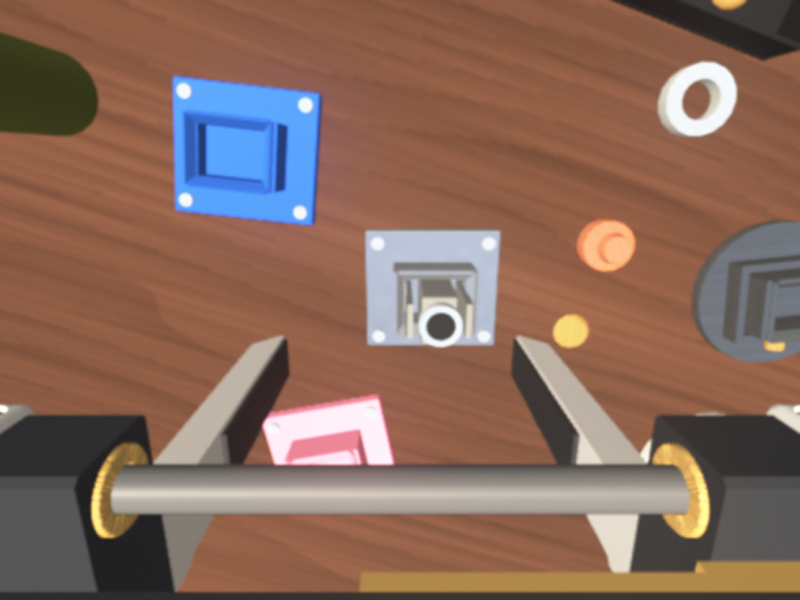

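The wrist picture shows the dock square to the gripper, with plate corners (365,230), (500,230), (495,346) and (366,346). The cartridge disc is centred at about (441,325) and the stand is partly visible at right.

Run:
```python
from h import *
c=pickle.load(open('pics/w1.pkl','rb'))
C=cast(c,np.array([(365,230),(500,230),(495,346),(366,346)])*.64,.012)[:,:2]
print(C,C.mean(0),[np.linalg.norm(C[i]-C[i-1]) for i in range(4)])
e=C[0]-C[1]+C[3]-C[2];print('yaw',np.arctan2(-e[0],e[1])); e=C[0]-C[3]+C[1]-C[2];print('yaw',np.arctan2(e[1],e[0]))
g=cv2.cvtColor(c["color"],cv2.COLOR_RGB2HSV);s=((g[...,2]>170)&(g[...,1]<30)).astype(np.uint8)
s[:190]=0;s[225:]=0;s[:,:262]=0;s[:,302:]=0
p=cv2.findNonZero(s).reshape(-1,2);print(p.min(0)/.64,p.max(0)/.64)
(q,r)=cv2.minEnclosingCircle(p.astype(np.float32))[:2];print(np.array(q)/.64,r/.64,cast(c,q,.1),np.linalg.norm(cast(c,[q[0]+r,q[1]],.1)-cast(c,[q[0]-r,q[1]],.1)))
```

```text
[[0.52807271 0.2070541 ]
 [0.56268462 0.10355904]
 [0.46752529 0.06999037]
 [0.43198483 0.17619852]] [0.49756686 0.13920051] [np.float64(0.10092050512905337), np.float64(0.10912933446294792), np.float64(0.1009066578383171), np.float64(0.11199685306766943)]
yaw 0.32282870576113015
yaw 0.3249245782677825
[409.375 296.875] [470.3125 345.3125]
[439.84375 320.3125 ] 38.440513610839844 [[0.50152451 0.14094592 0.1       ]] 0.05013379544096603
```

```bash
python3 -m pendant '[[[-0.5,-1.1,0],0],[[-0.5,-1.1,0],0],[[-0.5,-1.05,0],0],[[0,0,0],0],[[0,0,0],0],[[0,0,-1.5],0],[[0,0,-2.5],0],[[0,0,-2.5],0],[[0,0,-2.5],0],[[0,0,-2],0],[[0,0,-1.5],0],[[0,0,-1.2],0],[[0,0,-0.5],0],[[0,0,-0.3],0],[[0,0,0],0],[[0,0,0],0]]'
python3 - <<'E'
from station import ctrl
from h import *
print(ctrl.get_obs())
c=ctrl.camera("wrist");pickle.dump(c,open('pics/w2.pkl','wb'))
cv2.imwrite('pics/w2.png',cv2.resize(c["color"][120:,:,::-1],(800,412),interpolation=cv2.INTER_CUBIC))
E
```

```text
time_s: 3.48
ee_pos: [0.4988, 0.1398, 0.0611]
eef_rot: [3.141, -0.001, 0.322]
force: [0.7, 0.6, -0.4]
grip_width: 0.094
grip_force: 0.0
{'time_s': 3.4833, 'qpos': array([ 2.02536861e-01,  3.99726593e-01,  1.75312552e+00, -1.23569839e-05,
        9.87743634e-01,  1.45149751e+00]), 'joint_vel': array([ 0.00104931, -0.00553005, -0.00167818, -0.00138869, -0.00170653,
       -0.00173044]), 'tau': array([-6.43975945e-03, -5.20501757e+01, -2.89069104e+01,  2.09675892e-02,
       -1.14066429e-01,  1.04971397e-03]), 'ee_pos': array([0.49875887, 0.13978227, 0.06114948]), 'eef_rot': array([ 3.14146376e+00, -9.88594966e-04,  3.21842543e-01]), 'force': array([ 0.6708596 ,  0.62189177, -0.38125227]), 'moment': array([-3.98487667e-05, -1.27090665e-02, -2.44328430e-02]), 'grip_force': 0.0, 'grip_width': 0.09403174359054733}
```

View pics/w2.png

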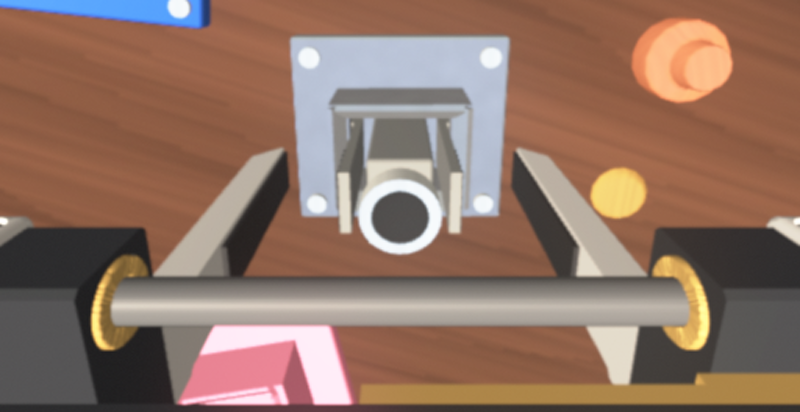

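The cartridge disc is centred at column 400 between the fingers (288 and 513), so I lower 2 mm and pinch.

```bash
python3 -m pendant '[[[0,0,-0.2],0],[[0,0,0],0]]' && python3 -m pendant '[[[0,0,0],0],[[0,0,0],0],[[0,0,0],0],[[0,0,0],0],[[0,0,0],0],[[0,0,0],0],[[0,0,0],0],[[0,0,0],0],[[0,0,0],0],[[0,0,0],0],[[0,0,0],0],[[0,0,0],0]]' 0 20
```

```text
time_s: 3.7
ee_pos: [0.4985, 0.1397, 0.0587]
eef_rot: [3.142, -0.001, 0.322]
force: [-0.7, -0.1, -0.6]
grip_width: 0.0936
grip_force: 0.0
time_s: 4.7
ee_pos: [0.4985, 0.1397, 0.0588]
eef_rot: [-3.142, -0.0, 0.322]
force: [-1.3, -0.5, 5.7]
grip_width: 0.031
grip_force: 20.0
```

Both tabs are in (width 31–33 mm) and the side force is about 1 N. I try a slow lift, watching the force.

```bash
python3 -m pendant '[[[0,0,0.1],0],[[0,0,0.1],0],[[0,0,0],0]]' && python3 -m pendant '[[[0,0,0.2],0],[[0,0,0.2],0],[[0,0,0],0]]'
```

```text
time_s: 4.95
ee_pos: [0.4982, 0.1397, 0.0603]
eef_rot: [-3.142, 0.0, 0.322]
force: [0.1, -0.8, -2.1]
grip_width: 0.031
grip_force: 20.0
time_s: 5.2
ee_pos: [0.4985, 0.1397, 0.0648]
eef_rot: [3.142, -0.0, 0.322]
force: [-0.4, 0.5, -2.4]
grip_width: 0.0309
grip_force: 20.0
```

Only the cartridge's weight registers, so it is free. I lift it out.

```bash
python3 -m pendant '[[[0,0,0.3],0],[[0,0,0.3],0],[[0,0,0.4],0],[[0,0,0.4],0],[[0,0,0.5],0],[[0,0,0.5],0]]' && python3 -m pendant '[[[0,0,0.8],0],[[0,0,1],0],[[0,0,1.2],0],[[0,0,1.5],0],[[0,0,1.5],0],[[0,0,1.2],0],[[0,0,0.5],0],[[0,0,0],0]]'
```

```text
time_s: 5.7
ee_pos: [0.4984, 0.1397, 0.089]
eef_rot: [3.142, -0.0, 0.322]
force: [-0.2, -0.4, -2.3]
grip_width: 0.0312
grip_force: 20.0
time_s: 6.37
ee_pos: [0.4989, 0.1398, 0.167]
eef_rot: [3.141, -0.002, 0.322]
force: [0.1, 0.3, -3.0]
grip_width: 0.0311
grip_force: 20.0
```

```bash
python3 -m pendant '[[[0,-0.8,0],0.01],[[0.1,-1.6,0],0.01],[[0.1,-2.2,0],0.01],[[0.1,-2.4,0],0.01],[[0.1,-2.4,0],0.01],[[0.1,-2.4,0],0.01],[[0.1,-2.4,0],0.01],[[0.1,-2.4,0],0.01],[[0.1,-2.4,0],0.01],[[0.1,-2.4,0],0.01],[[0.1,-2.4,0],0],[[0.1,-2.2,0],0],[[0,-1.6,0],0],[[0,-0.8,0],0],[[0,0,0],0],[[0,0,0],0],[[0,0,0],0]]'
python3 - <<'E'
from station import ctrl
from h import *
print(ctrl.get_obs()["ee_pos"])
c=ctrl.camera("wrist");pickle.dump(c,open('pics/w3.pkl','wb'))
cv2.imwrite('pics/w3.png',cv2.resize(c["color"][:,:,::-1],(800,600),interpolation=cv2.INTER_CUBIC))
E
```

```text
time_s: 7.78
ee_pos: [0.5093, -0.1434, 0.1652]
eef_rot: [-3.141, 0.0, 0.422]
force: [0.1, 1.4, -2.6]
grip_width: 0.0306
grip_force: 20.0
[ 0.50933704 -0.14340275  0.16523921]
```

View pics/w3.png

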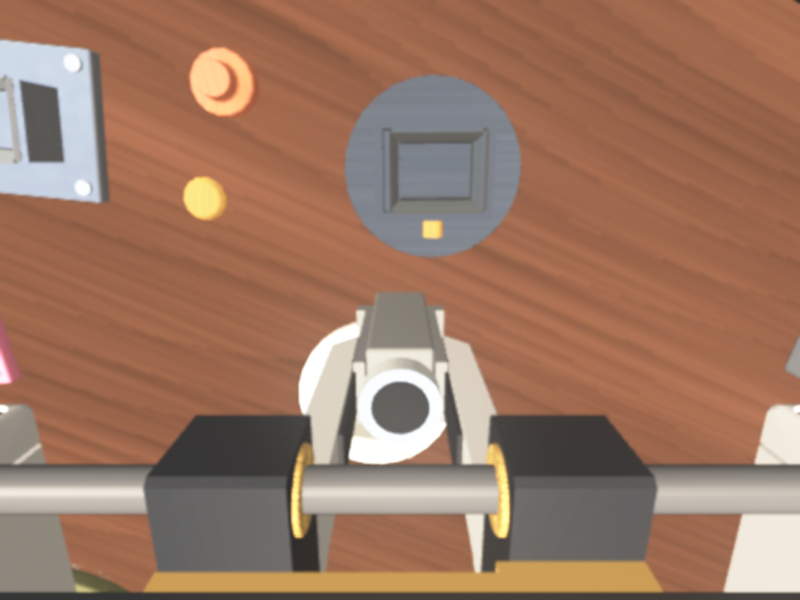

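The stand is centred at about (433,166), with its collar at (385–488, 129–213). I enlarge it and fit it.

Run:
```python
from h import *
c=pickle.load(open('pics/w3.pkl','rb'))
im=c["color"][:,:,::-1]
cv2.imwrite('pics/w3c.png',cv2.resize(im[44:169,216:340],(744,750*0+600) if 0 else (595,600),interpolation=cv2.INTER_CUBIC))
# circle of foot: low-saturation region
g=cv2.cvtColor(c["color"],cv2.COLOR_RGB2HSV);m=(g[...,1]<95).astype(np.uint8);m[:40]=0;m[170:]=0;m[:,:212]=0;m[:,345:]=0
k=max(cv2.findContours(m,0,1)[0],key=cv2.contourArea);h=cv2.convexHull(k).reshape(-1,2)
w=cast(c,h,.012)[:,:2].astype(np.float32);A=np.c_[2*w,np.ones(len(w))];s=np.linalg.lstsq(A,(w**2).sum(1),rcond=None)[0]
print('foot',s[:2],'r',np.sqrt(s[2]+s[0]**2+s[1]**2))
```

```text
foot [ 0.58512057 -0.13400136] r 0.06188427660184966
```

View pics/w3c.png

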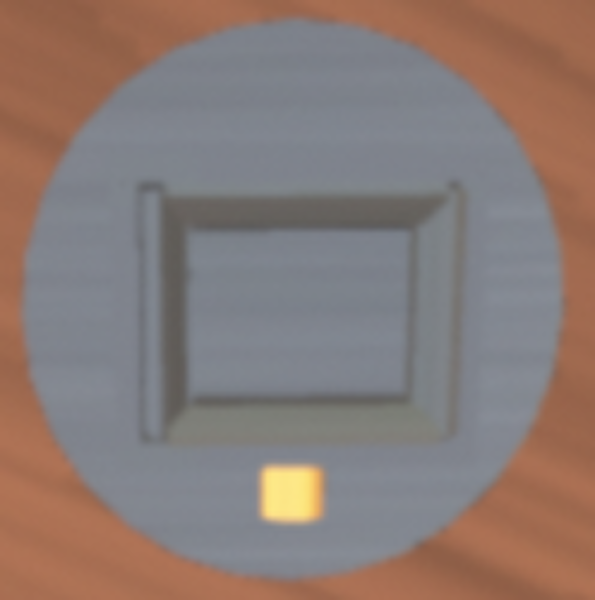

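The crop shows the throat corners at (187,230), (413,228), (408,401) and (190,400), and the mouth's outer lip at (160,192)–(455,440).

Run:
```python
from h import *
c=pickle.load(open('pics/w3.pkl','rb'))
for nme,P in dict(throat=[(187,230),(413,228),(408,401),(190,400)],outer=[(139,185),(464,184),(453,440),(142,441)]).items():
  for z in (.044,.05,.056,.062):
    C=cast(c,np.array(P)/4.8+[216,44],z)[:,:2]
    y=C[0]-C[1]+C[3]-C[2];x=C[0]-C[3]+C[1]-C[2]
    print(nme,z,C.mean(0).round(4),'y len',np.linalg.norm(y)/2*1e3,'x len',np.linalg.norm(x)/2*1e3,'yaw',np.arctan2(-y[0],y[1]).round(3),np.arctan2(x[1],x[0]).round(3))
```

```text
throat 0.044 [ 0.5847 -0.1339] y len 45.60179560483769 x len 34.120166517527636 yaw 0.424 0.437
throat 0.05 [ 0.5847 -0.1335] y len 44.69149227425894 x len 33.43905953897888 yaw 0.424 0.437
throat 0.056 [ 0.5846 -0.133 ] y len 43.78118894368018 x len 32.75795256043017 yaw 0.424 0.437
throat 0.062 [ 0.5846 -0.1326] y len 42.87088561310145 x len 32.07684558188147 yaw 0.424 0.437
outer 0.044 [ 0.5848 -0.1339] y len 65.29785837471142 x len 50.899746727365034 yaw 0.425 0.427
outer 0.05 [ 0.5848 -0.1334] y len 63.9943821152842 x len 49.883685663168265 yaw 0.425 0.427
outer 0.056 [ 0.5847 -0.133 ] y len 62.690905855856975 x len 48.8676245989715 yaw 0.425 0.427
outer 0.062 [ 0.5846 -0.1325] y len 61.387429596429754 x len 47.85156353477474 yaw 0.425 0.427
```

```bash
python3 -m pendant '[[[0.5,0.1,0],0.003],[[1,0.1,0],0],[[1.5,0.2,0],0],[[1.6,0.2,0],0],[[1.5,0.2,0],0],[[1,0.1,0],0],[[0.5,0.1,0],0],[[0,0,0],0],[[0,0,0],0],[[0,0,-0.7],0],[[0,0,-1.2],0],[[0,0,-1.5],0],[[0,0,-1.2],0],[[0,0,-0.7],0],[[0,0,-0.2],0],[[0,0,0],0],[[0,0,0],0],[[0,0,0],0]]'
```

```text
time_s: 9.33
ee_pos: [0.5857, -0.1344, 0.1112]
eef_rot: [3.141, -0.001, 0.425]
force: [-0.6, -0.4, -2.6]
grip_width: 0.031
grip_force: 20.0
```

```bash
python3 -m pendant '[[[0,0.07,0],0],[[0,0,-0.3],0],[[0,0,-0.3],0],[[0,0,-0.2],0],[[0,0,0],0]]' && python3 -m pendant '[[[0,0,-0.2],0],[[0,0,-0.2],0],[[0,0,0],0]]'
```

```text
time_s: 9.75
ee_pos: [0.5851, -0.1335, 0.1018]
eef_rot: [-3.141, 0.001, 0.425]
force: [-0.8, 0.4, -3.0]
grip_width: 0.031
grip_force: 20.0
time_s: 10.0
ee_pos: [0.5852, -0.1336, 0.098]
eef_rot: [-3.141, 0.0, 0.425]
force: [0.3, -0.7, -2.9]
grip_width: 0.0312
grip_force: 20.0
```

```bash
python3 -m pendant '[[[0,0,-0.15],0],[[0,0,-0.15],0],[[0,0,0],0]]' && python3 -m pendant '[[[0,0,-0.15],0],[[0,0,-0.15],0],[[0,0,0],0]]'
```

```text
time_s: 10.25
ee_pos: [0.5853, -0.1336, 0.0951]
eef_rot: [-3.141, 0.0, 0.425]
force: [-0.6, -0.2, -3.1]
grip_width: 0.0313
grip_force: 20.0
time_s: 10.5
ee_pos: [0.5852, -0.1336, 0.0921]
eef_rot: [-3.141, 0.0, 0.425]
force: [-0.4, -0.2, -3.5]
grip_width: 0.0311
grip_force: 20.0
```

```bash
python3 -m pendant '[[[0,0,-0.15],0],[[0,0,-0.15],0],[[0,0,0],0]]' && python3 -m pendant '[[[0,0,-0.15],0],[[0,0,-0.15],0],[[0,0,0],0]]'
```

```text
time_s: 10.75
ee_pos: [0.5852, -0.1335, 0.0891]
eef_rot: [-3.141, 0.0, 0.425]
force: [-0.1, 0.4, -3.4]
grip_width: 0.0308
grip_force: 20.0
time_s: 11.0
ee_pos: [0.5852, -0.1336, 0.0861]
eef_rot: [-3.141, 0.0, 0.425]
force: [-0.8, -0.2, -2.8]
grip_width: 0.0311
grip_force: 20.0
```

```bash
python3 -m pendant '[[[0,0,-0.15],0],[[0,0,-0.15],0],[[0,0,0],0]]'
```

```text
time_s: 11.25
ee_pos: [0.5852, -0.1336, 0.0831]
eef_rot: [-3.141, 0.0, 0.425]
force: [0.1, -0.5, -2.2]
grip_width: 0.0311
grip_force: 20.0
```

It is in the throat with no side load. I go on down, with finer steps near the floor.

```bash
python3 -m pendant '[[[0,0,-0.15],0],[[0,0,-0.15],0],[[0,0,-0.15],0],[[0,0,0],0]]' && python3 -m pendant '[[[0,0,-0.15],0],[[0,0,-0.15],0],[[0,0,-0.1],0],[[0,0,0],0]]'
```

```text
time_s: 11.58
ee_pos: [0.5852, -0.1336, 0.0785]
eef_rot: [-3.141, 0.0, 0.425]
force: [-0.4, -0.2, -2.9]
grip_width: 0.0307
grip_force: 20.0
time_s: 11.92
ee_pos: [0.5853, -0.1336, 0.0746]
eef_rot: [-3.141, 0.0, 0.425]
force: [0.1, 0.2, -2.8]
grip_width: 0.0312
grip_force: 20.0
```

```bash
python3 -m pendant '[[[0,0,-0.05],0],[[0,0,-0.05],0],[[0,0,0],0]]' && python3 -m pendant '[[[0,0,-0.05],0],[[0,0,-0.05],0],[[0,0,0],0]]'
```

```text
time_s: 12.17
ee_pos: [0.5853, -0.1336, 0.0739]
eef_rot: [-3.142, 0.0, 0.425]
force: [-0.8, 0.3, -3.0]
grip_width: 0.0309
grip_force: 20.0
time_s: 12.42
ee_pos: [0.5853, -0.1336, 0.0728]
eef_rot: [-3.141, 0.0, 0.425]
force: [0.4, -0.6, -2.9]
grip_width: 0.031
grip_force: 20.0
```

```bash
python3 -m pendant '[[[0,0,-0.05],0],[[0,0,-0.05],0],[[0,0,0],0]]' | tee /dev/stderr | grep -qE '^force.*, -[1-5]\.[0-9]+\]' && python3 -m pendant '[[[0,0,-0.05],0],[[0,0,-0.05],0],[[0,0,0],0]]' | tee /dev/stderr | grep -qE '^force.*, -[1-5]\.[0-9]+\]' && python3 -m pendant '[[[0,0,-0.05],0],[[0,0,-0.05],0],[[0,0,0],0]]' | tee /dev/stderr | grep -qE '^force.*, -[1-5]\.[0-9]+\]' && python3 -m pendant '[[[0,0,-0.05],0],[[0,0,-0.05],0],[[0,0,0],0]]'
```

```text
time_s: 13.42
ee_pos: [0.5853, -0.1336, 0.0688]
eef_rot: [-3.141, 0.0, 0.425]
force: [0.0, -1.3, -2.4]
grip_width: 0.031
grip_force: 20.0time_s: 13.17
ee_pos: [0.5854, -0.1336, 0.0698]
eef_rot: [-3.142, 0.0, 0.425]
force: [-1.3, -0.1, -3.1]
grip_width: 0.0307
grip_force: 20.0
```

```bash
python3 -m pendant '[[[0,0,-0.05],0],[[0,0,-0.05],0],[[0,0,0],0]]' | tee -a log | grep -qE '^force.*, -[1-5]\.[0-9]+\]' && python3 -m pendant '[[[0,0,-0.05],0],[[0,0,-0.05],0],[[0,0,0],0]]' | tee -a log | grep -qE '^force.*, -[1-5]\.[0-9]+\]' && python3 -m pendant '[[[0,0,-0.05],0],[[0,0,-0.05],0],[[0,0,0],0]]' | tee -a log | grep -qE '^force.*, -[1-5]\.[0-9]+\]' && python3 -m pendant '[[[0,0,-0.05],0],[[0,0,-0.05],0],[[0,0,0],0]]' >>log; grep -E 'ee_pos|force:' log
```

```text
ee_pos: [0.5853, -0.1336, 0.0678]
force: [-0.7, 0.8, -3.0]
grip_force: 20.0
ee_pos: [0.5853, -0.1336, 0.0668]
force: [-0.8, 1.4, -1.3]
grip_force: 20.0
ee_pos: [0.5853, -0.1336, 0.0658]
force: [-0.3, 0.0, -3.4]
grip_force: 20.0
ee_pos: [0.5853, -0.1336, 0.0648]
force: [0.2, -0.1, -2.5]
grip_force: 20.0
```

```bash
rm log; python3 -m pendant '[[[0,0,-0.05],0],[[0,0,-0.05],0],[[0,0,0],0]]' | tee -a log | grep -qE '^force.*, -[1-5]\.[0-9]+\]' && python3 -m pendant '[[[0,0,-0.05],0],[[0,0,-0.05],0],[[0,0,0],0]]' | tee -a log | grep -qE '^force.*, -[1-5]\.[0-9]+\]' && python3 -m pendant '[[[0,0,-0.05],0],[[0,0,-0.05],0],[[0,0,0],0]]' | tee -a log | grep -qE '^force.*, -[1-5]\.[0-9]+\]' && python3 -m pendant '[[[0,0,-0.05],0],[[0,0,-0.05],0],[[0,0,0],0]]' >>log; grep -E 'ee_pos|force:' log
```

```text
ee_pos: [0.5854, -0.1336, 0.0638]
force: [0.1, 0.2, -2.1]
grip_force: 20.0
ee_pos: [0.5853, -0.1336, 0.0628]
force: [0.6, -0.3, -2.8]
grip_force: 20.0
ee_pos: [0.5853, -0.1336, 0.0618]
force: [-0.3, -0.3, -1.9]
grip_force: 20.0
ee_pos: [0.5853, -0.1336, 0.0608]
force: [0.5, -0.5, -2.9]
grip_force: 20.0
```

```bash
rm log; python3 -m pendant '[[[0,0,-0.05],0],[[0,0,0],0]]' | tee -a log | grep -qE '^force.*, -[1-5]\.[0-9]+\]' && python3 -m pendant '[[[0,0,-0.05],0],[[0,0,0],0]]' | tee -a log | grep -qE '^force.*, -[1-5]\.[0-9]+\]' && python3 -m pendant '[[[0,0,-0.05],0],[[0,0,0],0]]' | tee -a log | grep -qE '^force.*, -[1-5]\.[0-9]+\]' && python3 -m pendant '[[[0,0,-0.05],0],[[0,0,0],0]]' >>log; grep -E 'ee_pos|force:' log
```

```text
ee_pos: [0.5853, -0.1336, 0.0604]
force: [-0.2, 0.7, -3.1]
grip_force: 20.0
ee_pos: [0.5853, -0.1336, 0.0599]
force: [-0.4, -0.1, -3.2]
grip_force: 20.0
ee_pos: [0.5853, -0.1336, 0.0593]
force: [0.1, -0.1, -2.7]
grip_force: 20.0
ee_pos: [0.5855, -0.1336, 0.059]
force: [0.5, 0.1, -2.0]
grip_force: 20.0
```

```bash
rm log; python3 -m pendant '[[[0,0,-0.04],0],[[0,0,0],0]]' | tee -a log | grep -qE '^force.*, -[1-5]\.[0-9]+\]' && python3 -m pendant '[[[0,0,-0.04],0],[[0,0,0],0]]' | tee -a log | grep -qE '^force.*, -[1-5]\.[0-9]+\]' && python3 -m pendant '[[[0,0,-0.04],0],[[0,0,0],0]]' | tee -a log | grep -qE '^force.*, -[1-5]\.[0-9]+\]' && python3 -m pendant '[[[0,0,-0.04],0],[[0,0,0],0]]' >>log; grep -E 'ee_pos|force:' log
```

```text
ee_pos: [0.5855, -0.1336, 0.059]
force: [-1.1, 0.5, 3.0]
grip_force: 20.0
```

Contact is felt: Fz rises by about 6 N and the height stops at 0.059, which is the lowest floor setting. It is home, so I let go.

```bash
python3 -m pendant '[[[0,0,0],0],[[0,0,0],0],[[0,0,0],0],[[0,0,0],0],[[0,0,0],0],[[0,0,0],0],[[0,0,0],0],[[0,0,0],0],[[0,0,0],0]]' 1 && python3 -m pendant '[[[0,0,0.5],0],[[0,0,1],0],[[0,0,1.5],0],[[0,0,2],0],[[0,0,2.5],0],[[0,0,2.5],0],[[0,0,2],0],[[0,0,1],0],[[-0.5,0,0],0],[[-1,0,0],0],[[-2,0,0],0],[[-2,0,0],0],[[-1,0,0],0],[[-0.5,0,0],0],[[0,0,0],0],[[0,0,0],0],[[0,0,0],0]]'
python3 - <<'E'
from station import ctrl
from h import *
c=ctrl.camera("wrist")
cv2.imwrite('pics/w4.png',cv2.resize(c["color"][:,:,::-1],(800,600),interpolation=cv2.INTER_CUBIC))
E
```

```text
time_s: 17.0
ee_pos: [0.5854, -0.1336, 0.0585]
eef_rot: [-3.142, 0.0, 0.425]
force: [0.4, -0.2, -0.0]
grip_width: 0.0875
grip_force: 0.0
time_s: 18.42
ee_pos: [0.5157, -0.1336, 0.1882]
eef_rot: [-3.141, 0.0, 0.425]
force: [-0.1, -0.3, 1.0]
grip_width: 0.0941
grip_force: 0.0
```

View pics/w4.png

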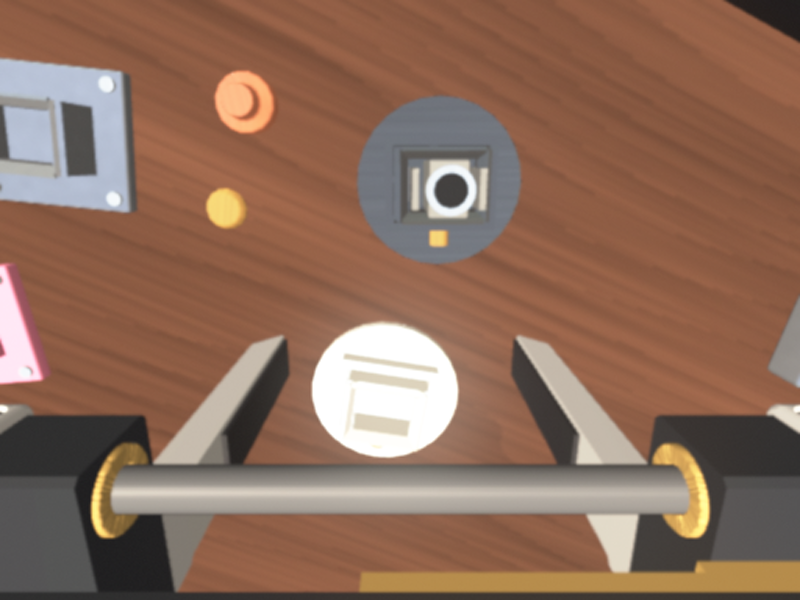

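The cartridge stands upright in the stand at (450,190). I zoom in to check that both tabs are out.

Run:
```python
import cv2
i=cv2.imread('pics/w4.png');cv2.imwrite('pics/w4c.png',cv2.resize(i[130:240,380:510],None,fx=5,fy=5,interpolation=cv2.INTER_CUBIC))
```

```text
(no output)
```

View pics/w4c.png

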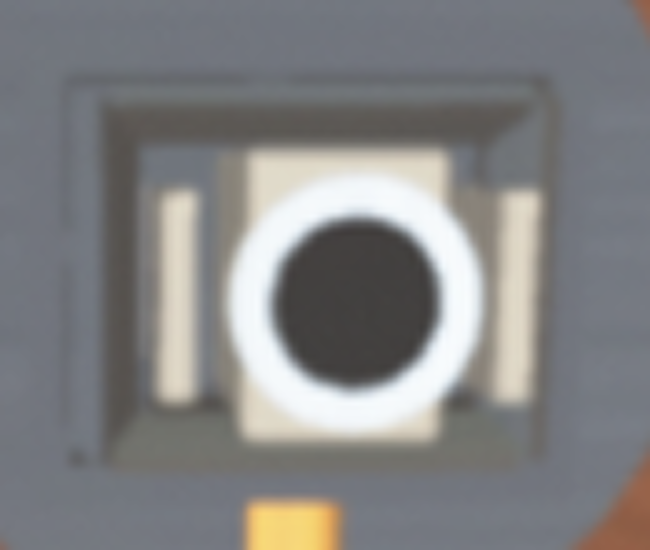

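The tabs measure 388 px over both against a 204 px block, which is about 45 mm, so both have sprung out. I hand it in.

```bash
python3 -c "
from station import ctrl
print(ctrl.hand_in())"
```

```text
the job is handed in; nothing more can be done
None
```

The job is handed in: the cartridge was freed from the dock, lowered until it touched home in the dark round stand (about 6 N), and let go with both tabs sprung out, at about 18.5 s of the 43 s allowed.

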